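# Shift the polishing gearbox into the marked gate slot

### The arm

A 6-joint arm with a two-finger parallel gripper is mounted at the origin on the work surface. World frame = base frame: x ahead of the robot, y to its left, z up, the work surface at z = 0. Lengths are in m, angles in rad, forces in N, time in s.
With the tool pointing down it reaches from about 0.25 to 0.85 m from the base axis. Payload 12.5 kg.
Tool frame: the origin (TCP) lies at the very end of the fingers, on their centre line; the grasp point (between the pads) lies 19 mm behind it (manip.pinch_z is the distance from the TCP to the grasp point, in m); z points along the fingers, y is the direction in which the jaws open and shut (so a half turn about z gives the same grasp; the last joint's range is limited). The gripper opens to 93 mm and grips with 3 to 60 N. Pads are 15 mm wide; open, the fingers measure 128 mm over their backs; the gripper's body (75 mm by 188 mm) begins 65 mm behind the grasp point.
Start: joints at [-1.432, 0.351, 1.652, -0, 1.139, -0.085], TCP at [0.122, -0.536, 0.219] pointing down, gripper open.
Joint ranges: [-2.75, 2.75], [-0.79, 2.1], [0.01, 2.65], [-1.57, 4.71], [0.07, 3.14], [-2.87, 2.87]. Speed limits (rad/s): [2.22, 2.22, 2.79, 3.14, 3.14, 3.14].

### API

Orientations are given as a 3x3 rotation matrix whose columns are the frame's x, y, z axes.
In Python, from cell import manip gives the robot as it stands.
- The arm moves only by the tool carry_out, never from a script. Its argument "series" is a list of rows, each a list of 7 numbers: the closure, from -1 (fully open) to 1 (shut), so that 0 is half open, then the shift along the tool's x, y, z in cm, then the turn, a rotation vector about the tool's x, y, z in degrees. A call has 1 to 20 rows; each row shifts and turns the pose as measured when the row begins, along the tool's axes as they then stand; what a row does not reach is not made up. A row lasts 1/10 s, in which the tool goes at most 50 mm and 8.59 degrees, less where a joint would pass 70% of its speed; a pose out of reach is approached as far as the arm can. A call is refused whole if a number of a shift passes 5 or a number of a turn 8.59, either way. A call with a gripper value outside its range is refused whole. The fingers move at their own pace and stop on an object; "force" is the grip in N (left out, the last holds). Time passes only in rows, so rows that do not move let the fingers close. It gives the time, the measured TCP pose, the force and the opening at its end, in the units of the state.
- manip.get_state(): the state, without advancing time (a new reading comes with each control period).
- manip.get_image(name): name is "scene" or "top" or "wrist"; returns the picture (400x640x3 uint8, red, green, blue); there is no depth.
- manip.camera_params(name): a dict with "mtx" (3x3 intrinsics, pixels), "R" (3x3) and "t" (3): a world point X has camera coordinates R X + t. Camera axes: x right, y down, z forward; pixel columns grow to the right and rows downward; lengths in m; the calibration is good to about 2 mm. A picture is of the moment at which its call begins: read the wrist's pose just before it. camera_params takes no time and is no camera call; for the wrist camera it gives the pose at the moment of the call.
- manip.hand_in(): hands the job in, once; it reports no verdict.
The state is a dict: "t": time; "joints": joint angles; "qd": joint speeds; "joint_torque": joint torques, N m; "tool_pos": TCP position; "tool_rot": TCP orientation; "wrist_force": force on the tool from outside, world axes, zero at the start; "moment": the same for the moment, N m; "grip_width": finger opening in m.
Only numpy, scipy, OpenCV 4.12 (cv2) and the standard library are available. Lean on these libraries where they do the work, as an engineer would, in place of code of your own. Each camera call takes 0.05 s, during which the arm holds its last target.

### The job

With the fingertips, push the gear lever of the bench polishing machine through its gate and fully home into the corner slot that has the raised index pin beside it. Only push it: do not grip or squeeze the knob or force the lever against the gate, and leave the tin, loupe, screwdriver and watch case on the bench where they are.

Things in the scene. Friction and masses are not known exactly. Their poses are not given: they have to be found in the camera images.
- gearbox: The fixed machine; origin on the bench under gate_centre, same axes. Green-grey gearbox with a square aluminium gate plate on top (130 x 130 mm, upper face 110 mm above the bench). Lower than the plate: a motor beyond it (84 mm thick, top 98 mm up, x = 70 to 200 mm) and a felt buff wheel on its left (72 mm diameter, top 92 mm up, y = 110 to 132 mm).
- gate_centre (a point): Centre of the gate, on the plate's upper face; x far (motor side), y left (buff side), z up. The gate is a double H: three lanes along x at y = -22.5, 0, +22.5 mm, joined only by a cross channel along y at x = 0. Shaft centre travels x = -22.5 to 22.5 mm in each lane, so a slot at each end. Lanes and channel 12 mm wide, shaft 9 mm; 10 mm teeth with rounded ends between.
- knob (a point): Centre of the lever's black knob, an upright barrel 26 mm in diameter, from 28 mm below to 24 mm above this point along the lever, narrower at both ends; z axis up along the lever. The lever tilts about a ball pivot 80 mm below gate_centre, 136 mm from this point, so the knob centre moves about 37 mm from lane to lane or from channel to slot. Upright, it is 56 mm above the plate.
- lever_at_gate (a point): Point on the axis of the steel lever shaft, 80 mm from the pivot, where the shaft passes through the gate plate: shows where in the gate the lever is.
- lever_fore (a joint): Tilt of the lever along the lanes, rad: 0 in the cross channel, positive when it leans to the gate's +x (far side), about +0.274 at the far end and -0.274 at the near end of a lane. It starts in the middle lane at any value. Held only by friction, about 0.4 N m (some 3 N at the knob, no spring), so it stays where it is left.
- lever_side (a joint): Tilt of the lever across the lanes, rad: 0 in the middle lane, positive towards the gate's +y, about +0.274 and -0.274 in the outer lanes. It can change only while the lever is in the cross channel. Same friction, no spring.
- index_pin: The raised index pin: a fixed dark steel pin with a 18 mm head, standing 13 mm up from the gate plate; origin at the centre of its foot, on the plate's upper face. It stands just beyond the end of one of the four corner slots, at x = +44 or -44 mm and y = +22.5 or -22.5 mm in the gate_centre frame, and marks the slot to use. The other three corners have only a flat 8 mm screw head there.
- tin_mid (a point): Bystander, loose: round aluminium parts tin, 68 mm in diameter, 42 mm tall; centre, half-way up.
- loupe_mid (a point): Bystander, loose: black eye loupe standing on the bench, 34 mm in diameter, 32 mm tall; centre, half-way up.
- screwdriver: Bystander, loose: screwdriver about 130 mm long lying on the bench; x axis from handle to tip.
- watch_mid (a point): Bystander, loose: steel watch case, 40 mm in diameter, 9 mm tall, lying flat; centre.

How it is judged:
At the end, for the whole second after the job is handed in: The lever rests fully home in the corner slot beside the index pin: the shaft's axis at the gate is within 25.5 mm (horizontally) of the pin's axis (22 mm when right against the slot's end), the lever is still, and each of the four loose things is within 20 mm of where it began (horizontal distance between lever_at_gate and index_pin below 0.0255 m and velocity of joint lever_fore between -0.05 and 0.05 rad/s and velocity of joint lever_side between -0.05 and 0.05 rad/s and distance of each of tin_mid, loupe_mid, screwdriver, watch_mid from where it was at the start of the episode below 0.02 m); the robot touches nothing.
It fails at once if a loose thing on the bench is moved or lifted by more than 20 mm (distance of any of tin_mid, loupe_mid, screwdriver, watch_mid from where it was at the start of the episode above 0.02 m).
It fails at once if the knob is gripped, or the lever or machine forced: the gripper's fingers press on the machine or its lever with more than 35 N (contact force between the fingers and gearbox above 35 N).
It also fails if it takes over 59 s, if anything falls off the work surface, if the arm or the gripper's body presses on something with over 40 N, if the wrist force passes 120 N, or if a joint passes its speed limit or range.

## Working session

There is one attempt and no reset: what is moved stays moved. The work goes in short steps, Python scripts to look and compute and a tool call to move; the robot and the scene stay as the last step left them, time stands still between calls to the robot, and variables do not carry over. Pictures are saved under pics/ and viewed, and the job is handed in when it is done.

Besides the shell and the picture viewer there is one more tool, called after ">>>" by a JSON object that holds its "api" and its "payload". carry_out: Moves the arm, as the interface text tells. Its arguments: {"type":"object","properties":{"series":{"type":"array"},"force":{"type":"number"}},"required":["series"]}

```bash
mkdir -p pics; ls
python3 - <<'E'
from cell import manip
import cv2
s=manip.get_state()
for k,v in s.items(): print(k,v)
for n in ["scene","top","wrist"]:
    p=manip.camera_params(n); print(n,p)
    cv2.imwrite(f"pics/{n}0.png",manip.get_image(n)[:,:,::-1])
print(manip.pinch_z)
E
```

```text
pics
t 0.0
joints [-1.43159464e+00  3.51257604e-01  1.65240371e+00 -1.11975737e-05
  1.13908505e+00 -8.45618634e-02]
qd [-8.23943577e-04 -1.19199125e-03 -1.98186990e-03  4.16900384e-05
 -1.74238422e-04 -1.23081373e-04]
joint_torque [ 1.45402795e-03 -4.97312987e+01 -2.85252464e+01  6.99990755e-02
  2.56933866e-02 -1.07019523e-04]
tool_pos [ 0.12204185 -0.53594812  0.21809747]
tool_rot [[ 9.75068189e-01  2.21905381e-01 -1.70152081e-04]
 [ 2.21905429e-01 -9.75067525e-01  1.14113931e-03]
 [ 8.73151850e-05 -1.15044631e-03 -9.99999334e-01]]
wrist_force [-0.64051968  0.16569245  0.41332652]
moment [ 0.04277904  0.04943097 -0.01163673]
grip_width 0.0928076488835581
scene {'mtx': array([[370.01074562,   0.        , 313.08799794],
       [  0.        , 370.01074562, 200.32766399],
       [  0.        ,   0.        ,   1.        ]]), 'R': array([[ 8.27398772e-01,  5.61614678e-01,  4.75642593e-04],
       [ 3.64651474e-01, -5.36578248e-01, -7.60994800e-01],
       [-4.27130630e-01,  6.29819607e-01, -6.48757804e-01]]), 't': array([-0.51617715, -0.06980508,  1.06959377])}
top {'mtx': array([[457.58862154,   0.        , 319.23825489],
       [  0.        , 457.58862154, 191.03521585],
       [  0.        ,   0.        ,   1.        ]]), 'R': array([[ 0.01498272, -0.99959713, -0.02410573],
       [-0.99847971, -0.0136783 , -0.05339636],
       [ 0.05304512,  0.02486911, -0.9982824 ]]), 't': array([0.05913994, 0.60287778, 1.10606983])}
wrist {'mtx': array([[353.09076338,   0.        , 310.22272353],
       [  0.        , 353.09076338, 200.11910339],
       [  0.        ,   0.        ,   1.        ]]), 'R': array([[ 2.22309866e-01, -9.74976061e-01, -5.77991298e-05],
       [-9.40254110e-01, -2.14408395e-01,  2.64482985e-01],
       [-2.57876971e-01, -5.87428311e-02, -9.64390350e-01]]), 't': array([-0.5494755 , -0.03173696,  0.38931017])}
0.0188
```

View pics/scene0.png

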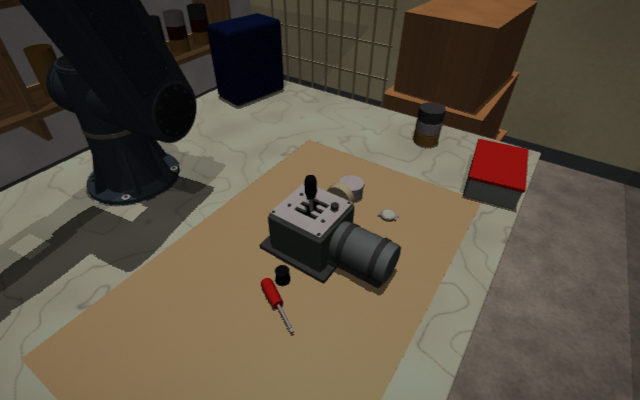

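View pics/top0.png

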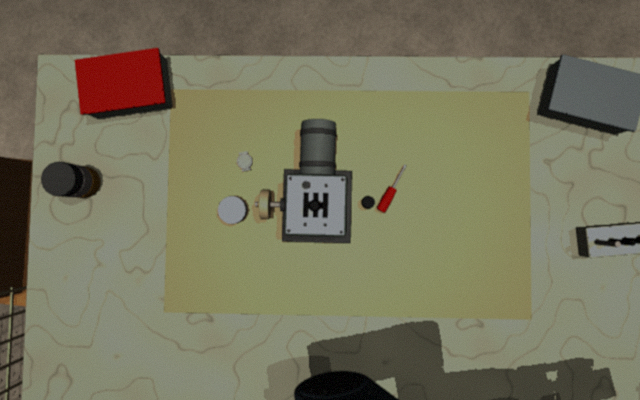

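View pics/wrist0.png

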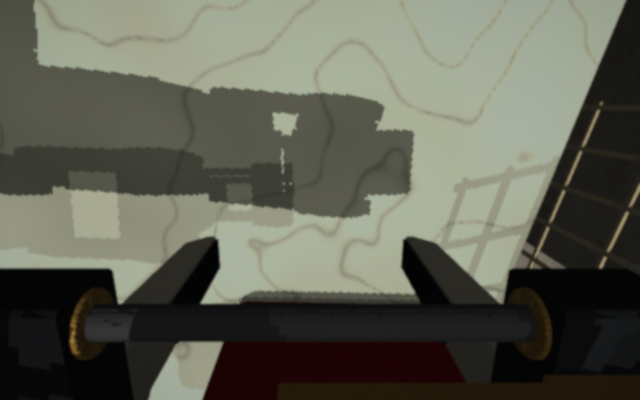

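The top view shows the motor toward +x of the image (up) and a dark pin near (306,184), on the far left of the plate. I'll zoom in to measure it.

Run:
```python
import cv2
t=cv2.imread("pics/top0.png"); s=cv2.imread("pics/scene0.png")
cv2.imwrite("pics/topz.png",cv2.resize(t[155:255,240:400],None,fx=5,fy=5,interpolation=cv2.INTER_CUBIC))
cv2.imwrite("pics/scenez.png",cv2.resize(s[160:280,255:405],None,fx=5,fy=5,interpolation=cv2.INTER_CUBIC))
```

```text
(no output)
```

View pics/topz.png

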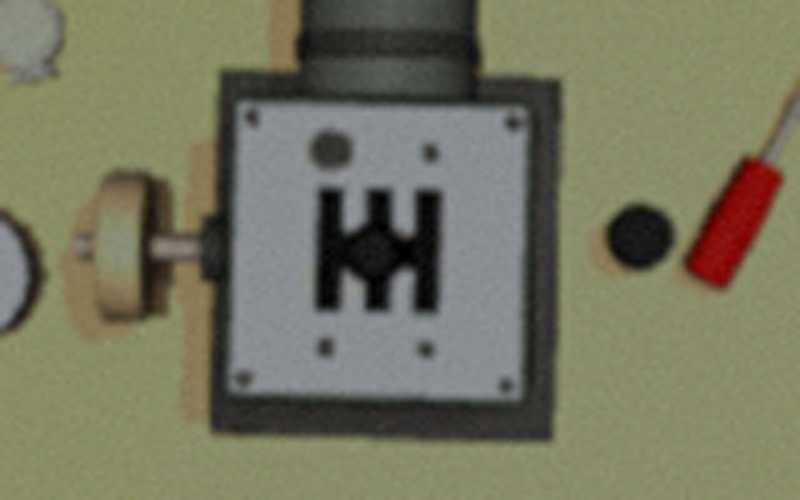

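View pics/scenez.png

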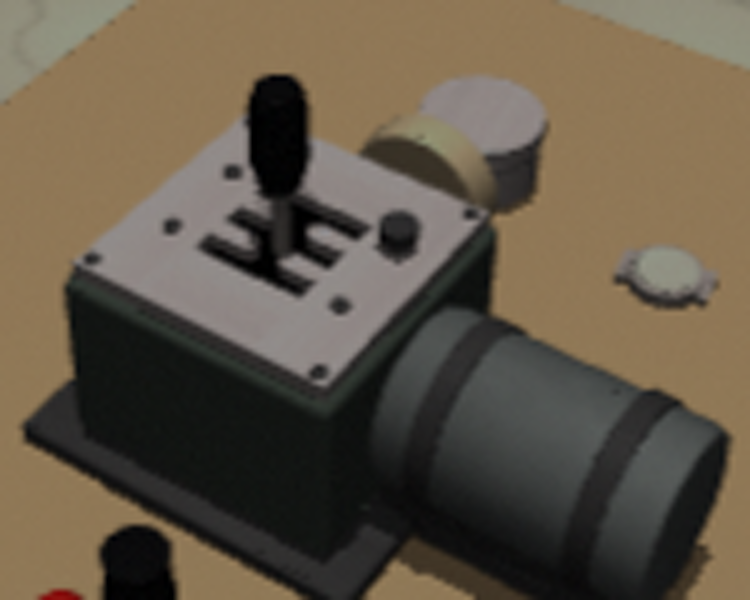

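```bash
cat > h.py <<'E'
import numpy as np, cv2
from cell import manip
def ray(n,uv,P=None):
    P=P or manip.camera_params(n); R,t,K=map(np.array,(P["R"],P["t"],P["mtx"]))
    d=R.T@np.linalg.solve(K,[uv[0],uv[1],1.]); return -R.T@t,d
def onz(n,uv,z,P=None):
    c,d=ray(n,uv,P); return c+d*(z-c[2])/d[2]
def proj(n,X,P=None):
    P=P or manip.camera_params(n); x=P["mtx"]@(P["R"]@np.array(X)+P["t"]); return x[:2]/x[2]
E
python3 - <<'E'
from h import *
t=cv2.imread("pics/top0.png").astype(int)
sub=t[155:255,240:400]
g=sub.min(2); m=((g>105)).astype(np.uint8)
# grey: low saturation
hs=sub.max(2)-sub.min(2); m=((hs<35)&(g>85)).astype(np.uint8)
n,l,st,ce=cv2.connectedComponentsWithStats(m); i=1+np.argmax(st[1:,4]); print(st[i])
cs,_=cv2.findContours((l==i).astype(np.uint8),cv2.RETR_EXTERNAL,cv2.CHAIN_APPROX_NONE)
c=max(cs,key=cv2.contourArea); r=cv2.minAreaRect(c); print(r)
bp=cv2.boxPoints(r)+[240,155]
P=[onz("top",p,.11) for p in bp]
for p,q in zip(bp,P): print(p,q.round(4))
print("centre",np.mean(P,0).round(4)); 
for a in range(4): d=P[(a+1)%4]-P[a]; print(np.linalg.norm(d).round(4),np.degrees(np.arctan2(d[1],d[0])).round(2))
for nm,p,z in [("pin",(331,151),.123),("knobtop",(373,250),.188),("screwFR",(430,153),.11),("screwNL",(326,348),.11),("screwNR",(426,348),.11)]:
    print(nm,onz("top",(240+p[0]/5,155+p[1]/5),z).round(4))
# scene
for nm,p,z in [("pintop",(400,223),.123),("knobtop",(280,85),.19),("c1",(318,385),.11),("c2",(490,212),.11),("c3",(75,265),.11)]:
    print(nm,onz("scene",(255+p[0]/5,160+p[1]/5),z).round(4))
E
```

```text
[  46   20   60   60 2876]
((75.24600219726562, 49.67604446411133), (58.50762176513672, 58.64394760131836), 1.3019527196884155)
[285.33350372 233.32575989] [0.501  0.1401 0.11  ]
[286.66597748 174.69695282] [0.633  0.1396 0.11  ]
[345.15850067 176.02632904] [0.6316 0.0076 0.11  ]
[343.82602692 234.65513611] [0.5001 0.009  0.11  ]
centre [0.5664 0.0741 0.11  ]
0.132 -0.22
0.132 -90.57
0.1315 179.39
0.1311 89.62
pin [0.6089 0.0943 0.123 ]
knobtop [0.5637 0.0727 0.188 ]
screwFR [0.6095 0.0504 0.11  ]
screwNL [0.5212 0.0958 0.11  ]
screwNR [0.5219 0.051  0.11  ]
pintop [0.6148 0.0963 0.123 ]
knobtop [0.568  0.0746 0.19  ]
c1 [0.6317 0.0078 0.11  ]
c2 [0.6363 0.1378 0.11  ]
c3 [0.5073 0.0084 0.11  ]
```

The pin is at the far-left corner (+44, +22.5), and both views agree. The gate centre is about (0.566, 0.074) with yaw near 0. The lever starts nearly upright, with the knob top about 2 mm to the near side. I'll square the tool up, close the fingers and travel above everything.

>>> {"api": "carry_out", "payload": {"series": [[1, 0, 0, 0, 0, 0, 6.4], [1, 0, 0, 0, 0, 0, 6.4], [1, 2.5, -3.0, 0, 0, 0, 0], [1, 2.5, -3.0, 0, 0, 0, 0], [1, 2.5, -3.0, 0, 0, 0, 0], [1, 2.5, -3.0, 0, 0, 0, 0], [1, 2.5, -3.0, 0, 0, 0, 0], [1, 2.5, -3.0, 0, 0, 0, 0], [1, 2.5, -3.0, 0, 0, 0, 0], [1, 2.5, -3.0, 0, 0, 0, 0], [1, 2.5, -3.0, 0, 0, 0, 0], [1, 2.5, -3.0, 0, 0, 0, 0], [1, 2.5, -3.0, 0, 0, 0, 0], [1, 2.5, -3.0, 0, 0, 0, 0], [1, 0, 0, 0, 0, 0, 0]], "force": 5}}

```text
t: 1.65
tool_pos: [0.4349, -0.1638, 0.2168]
tool_rot: [[1.0, -0.013, -0.001], [-0.013, -1.0, 0.004], [-0.001, -0.004, -1.0]]
wrist_force: [-1.3, -0.1, -0.2]
grip_width: 0.0006
```

>>> {"api": "carry_out", "payload": {"series": [[1, 2.6, -3.3, 0, 0, 0, 0], [1, 2.6, -3.3, 0, 0, 0, 0], [1, 2.6, -3.3, 0, 0, 0, 0], [1, 2.6, -3.3, 0, 0, 0, 0], [1, 2.2, -3.0, 0, 0, 0, 0], [1, 0, 0, 0, 0, 0, 0], [1, 0, 0, 0, 0, 0, 0]]}}

```text
t: 2.35
tool_pos: [0.5661, 0.0005, 0.2156]
tool_rot: [[1.0, -0.014, -0.003], [-0.014, -1.0, 0.003], [-0.004, -0.003, -1.0]]
wrist_force: [-0.5, 0.2, -0.8]
grip_width: 0.0004
```

Run:
```python
from h import *
s=manip.get_state(); print(s["t"],s["tool_pos"],s["wrist_force"])
cv2.imwrite("pics/wrist1.png",manip.get_image("wrist")[:,:,::-1])
a=manip.get_image("scene")[:,:,::-1]
cv2.imwrite("pics/scene1.png",cv2.resize(a[130:280,235:405],None,fx=4,fy=4,interpolation=cv2.INTER_CUBIC))
```

```text
2.35 [5.66109540e-01 4.89875555e-04 2.15585976e-01] [-0.48959648  0.24901822 -0.83109961]
```

View pics/wrist1.png

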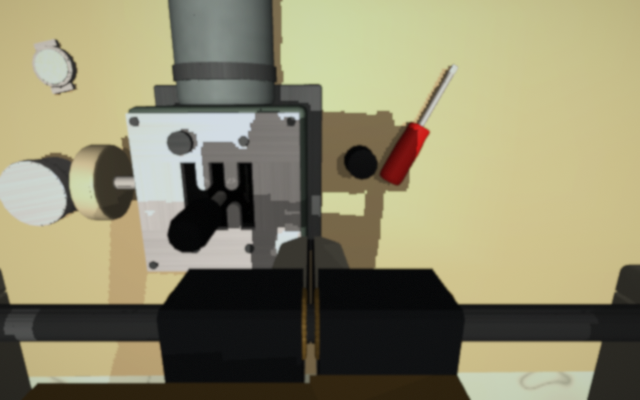

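View pics/scene1.png

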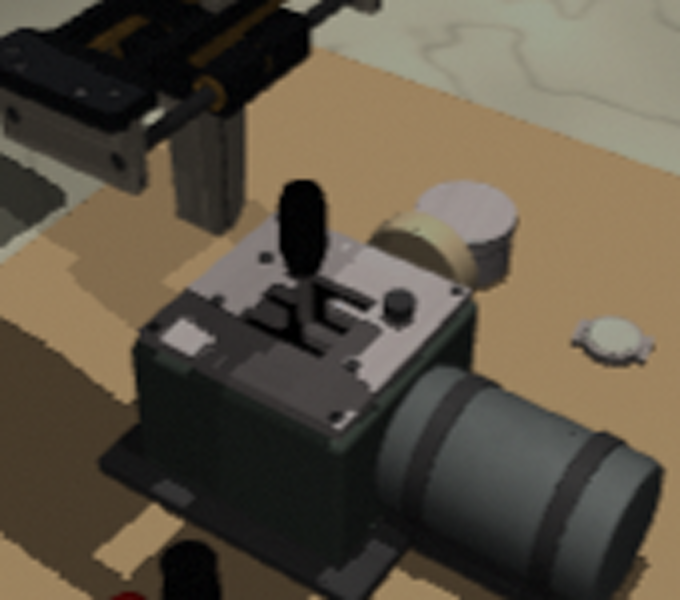

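Run:
```python
from h import *
w=cv2.imread("pics/wrist1.png")
cv2.imwrite("pics/wrist1z.png",cv2.resize(w[95:280,120:320],None,fx=4,fy=3.2,interpolation=cv2.INTER_CUBIC)[:600])
P=manip.camera_params("wrist")
G=np.array([.5663,.074,.11])
for x in (-.0225,0,.0225):
    print([proj("wrist",G+[x,y,0],P).round(0) for y in (.0225,0,-.0225)])
print("pin",proj("wrist",G+[.044,.0225,.013],P))
for f in (-.03,0.,.03):
    for r in (.08,.108,.136,.16):
        print(f,r,proj("wrist",G+[r*np.sin(f),0,-.08+r*np.cos(f)],P).round(1),proj("top",G+[r*np.sin(f),0,-.08+r*np.cos(f)]).round(1))
```

```text
[array([192., 225.]), array([220., 225.]), array([247., 224.])]
[array([189., 199.]), array([217., 198.]), array([246., 198.])]
[array([186., 171.]), array([215., 170.]), array([244., 170.])]
pin [176.82825587 144.89819457]
-0.03 0.08 [217.7 201. ] [315.2 205.7]
-0.03 0.108 [207.9 212.6] [314.8 205.8]
-0.03 0.136 [195.8 226.8] [314.3 205.9]
-0.03 0.16 [183. 242.] [313.9 206. ]
0.0 0.08 [217.4 198.1] [315.2 204.6]
0.0 0.108 [207.5 208.3] [314.8 204.3]
0.0 0.136 [195.2 220.9] [314.4 204. ]
0.0 0.16 [182.1 234.4] [314.  203.7]
0.03 0.08 [217.1 195.2] [315.3 203.6]
0.03 0.108 [207.1 204. ] [314.8 202.8]
0.03 0.136 [194.6 214.8] [314.4 202.1]
0.03 0.16 [181.2 226.5] [314.  201.4]
```

View pics/wrist1z.png

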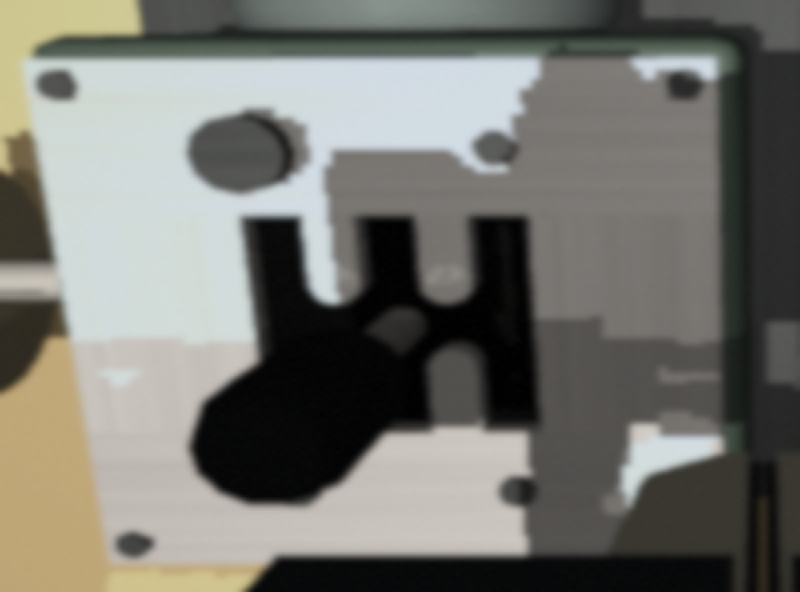

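The shaft sits at zoom (400,325), midway between the tooth ends, so it is in the cross channel. The pin at zoom (240,150) is confirmed far left. Next I'll descend on the −y side of the knob.

>>> {"api": "carry_out", "payload": {"series": [[1, 0, 0, 2.2, 0, 0, 0], [1, 0, 0, 2.2, 0, 0, 0], [1, 0, 0, 1.8, 0, 0, 0], [1, 0, -1.0, 0, 0, 0, 0], [1, 0, -1.0, 0, 0, 0, 0], [1, 0, 0, 0, 0, 0, 0]]}}

```text
t: 3.05
tool_pos: [0.5645, 0.0155, 0.155]
tool_rot: [[1.0, -0.023, -0.0], [-0.023, -1.0, 0.002], [-0.0, -0.002, -1.0]]
wrist_force: [0.0, 0.6, -0.3]
grip_width: 0.0005
```

Run:
```python
from h import *
s=manip.get_state(); print(s["t"],s["tool_pos"],s["wrist_force"])
a=manip.get_image("scene")[:,:,::-1]
cv2.imwrite("pics/scene2.png",cv2.resize(a[130:280,235:405],None,fx=4,fy=4,interpolation=cv2.INTER_CUBIC))
```

```text
3.05 [0.56445929 0.01546163 0.15496037] [ 0.01527925  0.58142374 -0.28022275]
```

View pics/scene2.png

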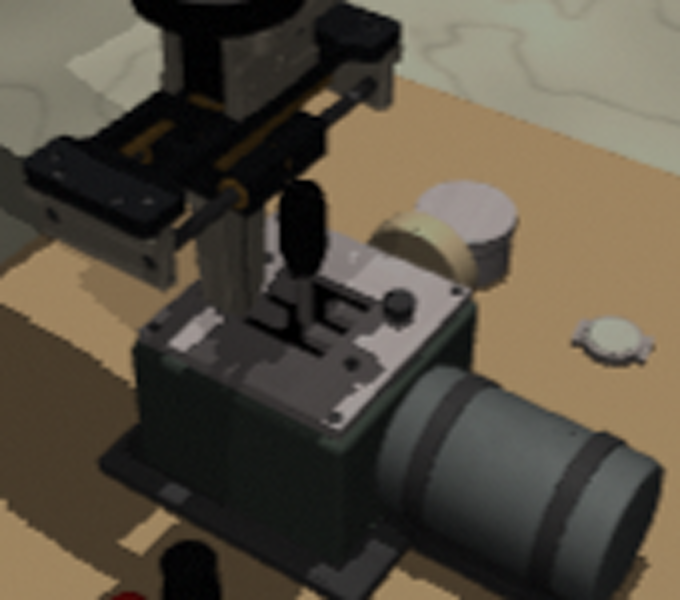

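>>> {"api": "carry_out", "payload": {"series": [[1, 0.1, -0.7, 0.4, 0, 0, -1.0], [1, 0, -0.7, 0, 0, 0, 0], [1, 0, -0.5, 0, 0, 0, 0], [1, 0, -0.4, 0, 0, 0, 0], [1, 0, -0.3, 0, 0, 0, 0]]}}

```text
t: 3.6
tool_pos: [0.5668, 0.0432, 0.1529]
tool_rot: [[1.0, -0.004, 0.003], [-0.004, -1.0, 0.002], [0.003, -0.002, -1.0]]
wrist_force: [0.6, 0.0, 0.2]
grip_width: 0.0003
```

>>> {"api": "carry_out", "payload": {"series": [[1, 0, -0.4, 0.1, 0, 0, 0], [1, 0, -0.4, 0.1, 0, 0, 0], [1, 0, -0.4, 0, 0, 0, 0]]}}

```text
t: 3.9
tool_pos: [0.5673, 0.0554, 0.1513]
tool_rot: [[1.0, -0.004, 0.004], [-0.004, -1.0, 0.0], [0.004, -0.0, -1.0]]
wrist_force: [-0.2, -4.4, 1.9]
grip_width: 0.0003
```

>>> {"api": "carry_out", "payload": {"series": [[1, 0, -0.4, 0, 0, 0, 0], [1, 0, -0.4, 0, 0, 0, 0]]}}

```text
t: 4.1
tool_pos: [0.5674, 0.0636, 0.1513]
tool_rot: [[1.0, -0.004, 0.004], [-0.004, -1.0, -0.0], [0.004, 0.0, -1.0]]
wrist_force: [0.1, -3.3, 1.4]
grip_width: 0.0008
```

```bash
cat > look.py <<'E'
from h import *
import sys
k=sys.argv[1]
s=manip.get_state(); print(s["t"],s["tool_pos"].round(4),s["wrist_force"].round(2))
a=manip.get_image("scene")[:,:,::-1]; b=manip.get_image("top")[:,:,::-1]
A=cv2.resize(a[150:270,255:355],None,fx=4,fy=4,interpolation=cv2.INTER_CUBIC)
B=cv2.resize(b[155:255,275:365],None,fx=4.44,fy=4.8,interpolation=cv2.INTER_CUBIC)
cv2.imwrite(f"pics/{k}.png",np.hstack([A,B[:480]]))
E
python3 look.py l3
```

```text
4.1 [0.5674 0.0636 0.1513] [ 0.07 -3.35  1.4 ]
```

View pics/l3.png

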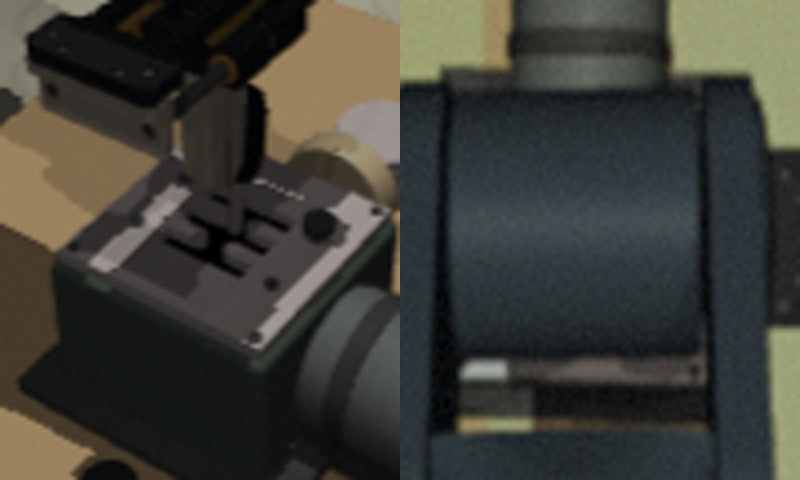

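Scene view: the lever now leans toward the buff, and the push force is steady at about 3.4 N, so it is sliding in the channel. I'll keep pushing.

>>> {"api": "carry_out", "payload": {"series": [[1, 0, -0.4, 0, 0, 0, 0], [1, 0, -0.4, 0, 0, 0, 0], [1, 0, -0.3, 0, 0, 0, 0]]}}

```text
t: 4.5
tool_pos: [0.5671, 0.0753, 0.1507]
tool_rot: [[1.0, -0.004, 0.004], [-0.004, -1.0, -0.0], [0.004, 0.0, -1.0]]
wrist_force: [0.6, -2.3, -1.2]
grip_width: 0.0006
```

>>> {"api": "carry_out", "payload": {"series": [[1, 0, -0.2, 0, 0, 0, 0], [1, 0, -0.2, 0, 0, 0, 0]]}}

```text
t: 4.7
tool_pos: [0.567, 0.0797, 0.1504]
tool_rot: [[1.0, -0.004, 0.003], [-0.004, -1.0, -0.001], [0.003, 0.001, -1.0]]
wrist_force: [0.7, -2.5, -1.4]
grip_width: 0.0006
```

```bash
python3 look.py l4
```

```text
4.7 [0.567  0.0797 0.1504] [ 0.65 -2.52 -1.44]
```

View pics/l4.png

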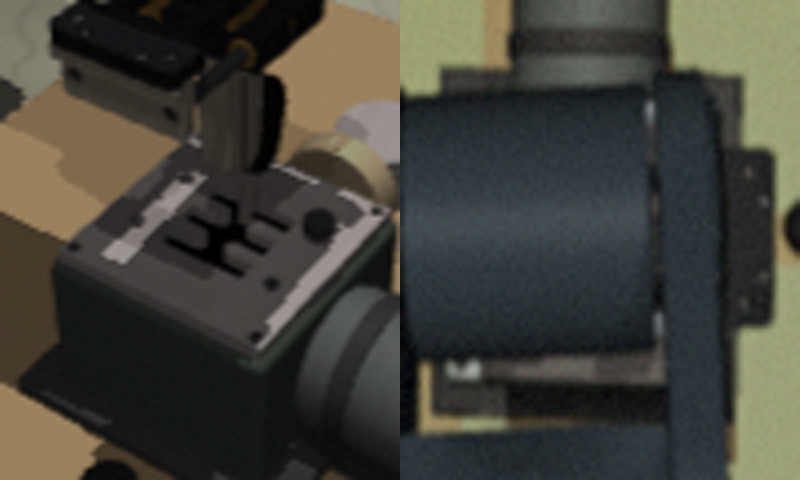

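>>> {"api": "carry_out", "payload": {"series": [[1, 0, -0.2, 0, 0, 0, 0], [1, 0, -0.15, 0, 0, 0, 0]]}}

```text
t: 5.0
tool_pos: [0.567, 0.0833, 0.1504]
tool_rot: [[1.0, -0.003, 0.003], [-0.003, -1.0, -0.001], [0.003, 0.001, -1.0]]
wrist_force: [0.6, -7.2, -1.1]
grip_width: 0.0004
```

>>> {"api": "carry_out", "payload": {"series": [[1, 0, -0.1, 0, 0, 0, 0]]}}

```text
t: 5.1
tool_pos: [0.5669, 0.0836, 0.1504]
tool_rot: [[1.0, -0.003, 0.003], [-0.003, -1.0, -0.002], [0.003, 0.002, -1.0]]
wrist_force: [0.6, -12.4, -0.9]
grip_width: 0.0006
```

The force jumped to 12 N with no further travel, so the lever is against the outer side of the channel. I'll back off and move around to the near side.

>>> {"api": "carry_out", "payload": {"series": [[1, 0, 1.5, 0, 0, 0, 0], [1, 0, 1.5, 0, 0, 0, 0], [1, -2.2, 0, 0, 0, 0, 0], [1, -2.2, 0, 0, 0, 0, 0], [1, -0.3, -2.0, 0, 0, 0, 0], [1, 0, -2.0, 0, 0, 0, 0], [1, 0, -1.0, 0, 0, 0, 0], [1, 0, 0, 0, 0, 0, 0]]}}

```text
t: 5.9
tool_pos: [0.5188, 0.0989, 0.1511]
tool_rot: [[1.0, -0.008, 0.004], [-0.008, -1.0, 0.002], [0.004, -0.002, -1.0]]
wrist_force: [1.0, -0.8, -0.7]
grip_width: 0.0003
```

```bash
python3 look.py l5
python3 - <<'E'
from h import *
cv2.imwrite("pics/w5.png",manip.get_image("wrist")[:,:,::-1])
E
```

```text
5.9 [0.5188 0.0989 0.1511] [ 0.99 -0.82 -0.73]
```

View pics/l5.png

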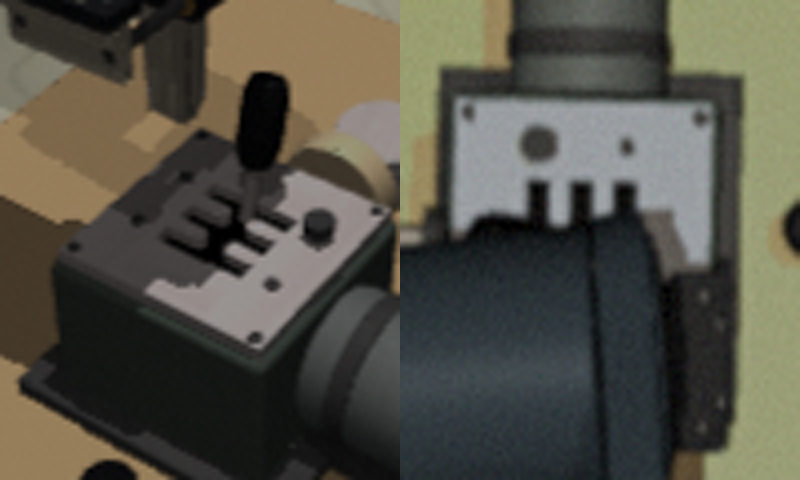

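View pics/w5.png

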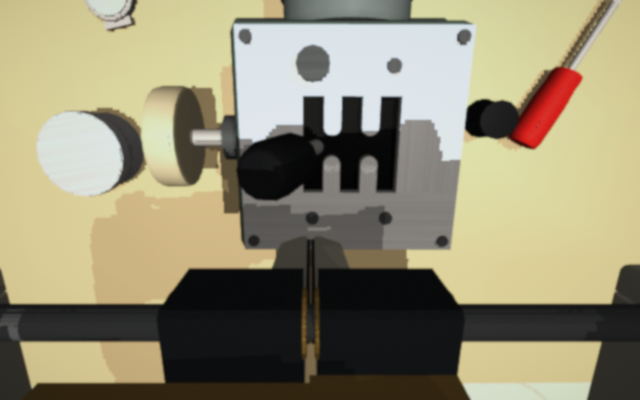

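The wrist view shows the shaft at (316,147), in the channel at the left lane, with the far-left slot open ahead and the pin at (313,63). The knob leans left. Now I'll line the fingers up with the knob and push +x.

>>> {"api": "carry_out", "payload": {"series": [[1, 0.5, -0.6, 0, 0, 0, -0.4], [1, 0.5, -0.5, 0, 0, 0, 0], [1, 0.4, 0, 0, 0, 0, 0], [1, 0.4, 0, 0, 0, 0, 0]]}}

```text
t: 6.45
tool_pos: [0.5386, 0.1084, 0.151]
tool_rot: [[1.0, -0.003, 0.004], [-0.003, -1.0, 0.001], [0.004, -0.001, -1.0]]
wrist_force: [-0.4, 0.5, 0.1]
grip_width: 0.0007
```

>>> {"api": "carry_out", "payload": {"series": [[1, 0.4, 0, 0, 0, 0, 0], [1, 0.4, 0, 0, 0, 0, 0], [1, 0.4, 0, 0, 0, 0, 0]]}}

```text
t: 6.75
tool_pos: [0.5511, 0.1083, 0.1509]
tool_rot: [[1.0, -0.003, 0.002], [-0.003, -1.0, 0.001], [0.002, -0.001, -1.0]]
wrist_force: [-3.6, 0.8, 2.6]
grip_width: 0.0006
```

>>> {"api": "carry_out", "payload": {"series": [[1, 0.4, 0, 0, 0, 0, 0], [1, 0.4, 0, 0, 0, 0, 0], [1, 0.4, 0, 0, 0, 0, 0]]}}

```text
t: 7.05
tool_pos: [0.5635, 0.1083, 0.1509]
tool_rot: [[1.0, -0.003, 0.0], [-0.003, -1.0, 0.001], [0.0, -0.001, -1.0]]
wrist_force: [-3.8, -0.6, 2.0]
grip_width: 0.0006
```

```bash
python3 look.py l6
```

```text
7.05 [0.5635 0.1083 0.1509] [-3.77 -0.59  2.01]
```

View pics/l6.png

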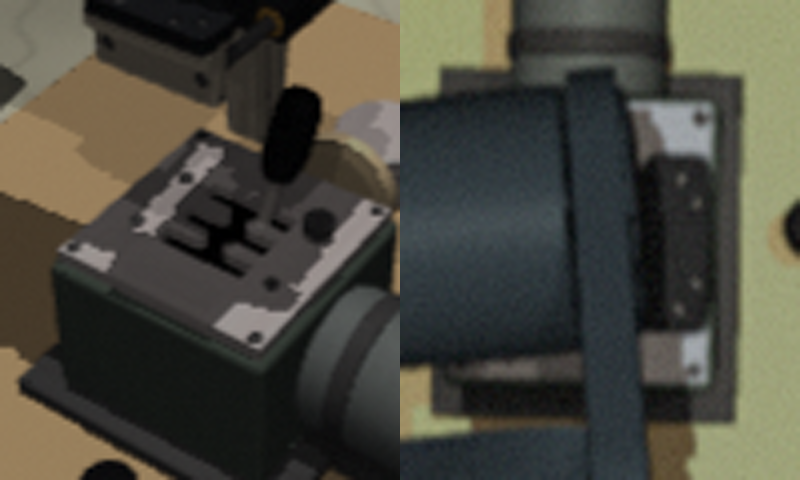

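The lever has entered the far-left lane and is sliding toward the pin at about 4 N. I'll continue.

>>> {"api": "carry_out", "payload": {"series": [[1, 0.4, 0, 0, 0, 0, 0], [1, 0.4, 0, 0, 0, 0, 0], [1, 0.2, 0, 0, 0, 0, 0]]}}

```text
t: 7.45
tool_pos: [0.5738, 0.108, 0.1504]
tool_rot: [[1.0, -0.003, -0.001], [-0.003, -1.0, 0.001], [-0.001, -0.001, -1.0]]
wrist_force: [-3.5, -0.2, 1.2]
grip_width: 0.0001
```

>>> {"api": "carry_out", "payload": {"series": [[1, 0.2, 0, 0, 0, 0, 0], [1, 0.2, 0, 0, 0, 0, 0]]}}

```text
t: 7.65
tool_pos: [0.5778, 0.1079, 0.1499]
tool_rot: [[1.0, -0.003, -0.002], [-0.003, -1.0, 0.001], [-0.002, -0.001, -1.0]]
wrist_force: [-2.9, -0.6, -0.2]
grip_width: 0.0009
```

>>> {"api": "carry_out", "payload": {"series": [[1, 0.2, 0, 0, 0, 0, 0], [1, 0.15, 0, 0, 0, 0, 0]]}}

```text
t: 7.85
tool_pos: [0.5814, 0.1077, 0.1496]
tool_rot: [[1.0, -0.003, -0.003], [-0.003, -1.0, 0.0], [-0.003, -0.0, -1.0]]
wrist_force: [-3.9, -1.1, -1.7]
grip_width: 0.0006
```

>>> {"api": "carry_out", "payload": {"series": [[1, 0.15, 0, 0, 0, 0, 0], [1, 0.1, 0, 0, 0, 0, 0]]}}

```text
t: 8.05
tool_pos: [0.5831, 0.1076, 0.1491]
tool_rot: [[1.0, -0.003, -0.005], [-0.003, -1.0, 0.0], [-0.005, -0.0, -1.0]]
wrist_force: [-7.7, -0.6, 2.4]
grip_width: 0.0004
```

```bash
python3 look.py l7
```

```text
8.05 [0.5831 0.1076 0.1491] [-7.71 -0.57  2.36]
```

View pics/l7.png

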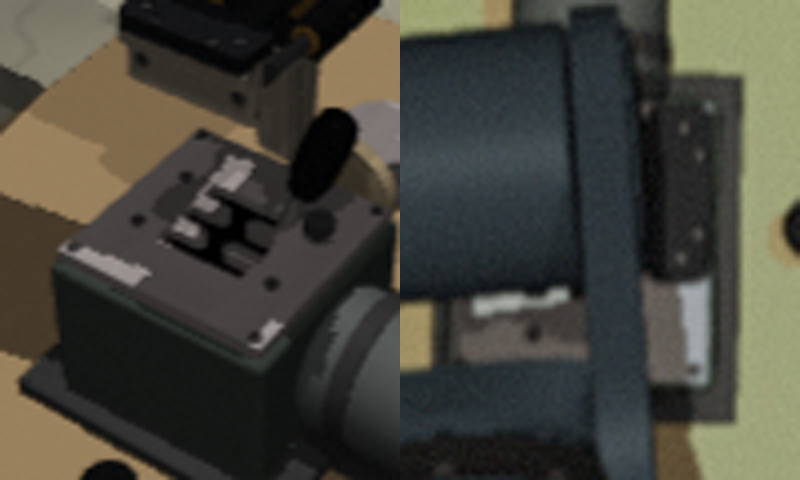

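Force is starting to rise at the slot's end. One or two more millimetres will confirm a firm stop.

>>> {"api": "carry_out", "payload": {"series": [[1, 0.1, 0, 0, 0, 0, 0], [1, 0.1, 0, 0, 0, 0, 0]]}}

```text
t: 8.35
tool_pos: [0.5834, 0.1076, 0.149]
tool_rot: [[1.0, -0.003, -0.01], [-0.003, -1.0, -0.0], [-0.01, 0.0, -1.0]]
wrist_force: [-9.5, -1.0, 4.3]
grip_width: 0.0002
```

>>> {"api": "carry_out", "payload": {"series": [[1, 0.2, 0, 0, 0, 0, 0]]}}

```text
t: 8.45
tool_pos: [0.5839, 0.1076, 0.1489]
tool_rot: [[1.0, -0.003, -0.014], [-0.003, -1.0, -0.0], [-0.014, 0.0, -1.0]]
wrist_force: [-15.8, -0.6, 7.2]
grip_width: 0.0005
```

There's a firm stop: 15.8 N with only 0.5 mm of travel. I'll back off and raise the tool.

>>> {"api": "carry_out", "payload": {"series": [[1, -1.0, 0, 0, 0, 0, 0], [1, -2.0, 0, 0, 0, 0, 0], [1, -3.0, 0, 0, 0, 0, 0], [1, -3.0, 0, -2.0, 0, 0, 0], [1, -4.0, 0, -2.0, 0, 0, 0], [1, -4.0, 0, -2.0, 0, 0, 0], [1, -4.0, 0, -2.0, 0, 0, 0], [1, 0, 0, 0, 0, 0, 0], [1, 0, 0, 0, 0, 0, 0]]}}

```text
t: 9.35
tool_pos: [0.3713, 0.109, 0.2353]
tool_rot: [[1.0, -0.003, 0.008], [-0.003, -1.0, 0.003], [0.008, -0.003, -1.0]]
wrist_force: [0.3, -0.5, 0.1]
grip_width: 0.0003
```

```bash
python3 look.py l8
python3 - <<'E'
from h import *
cv2.imwrite("pics/w8.png",manip.get_image("wrist")[:,:,::-1])
t=manip.get_image("top")[:,:,::-1]; cv2.imwrite("pics/t8.png",t)
cv2.imwrite("pics/t8z.png",cv2.resize(t[145:245,210:420],None,fx=3.8,fy=3.8,interpolation=cv2.INTER_CUBIC))
E
```

```text
9.35 [0.3713 0.109  0.2353] [ 0.32 -0.53  0.1 ]
```

View pics/l8.png

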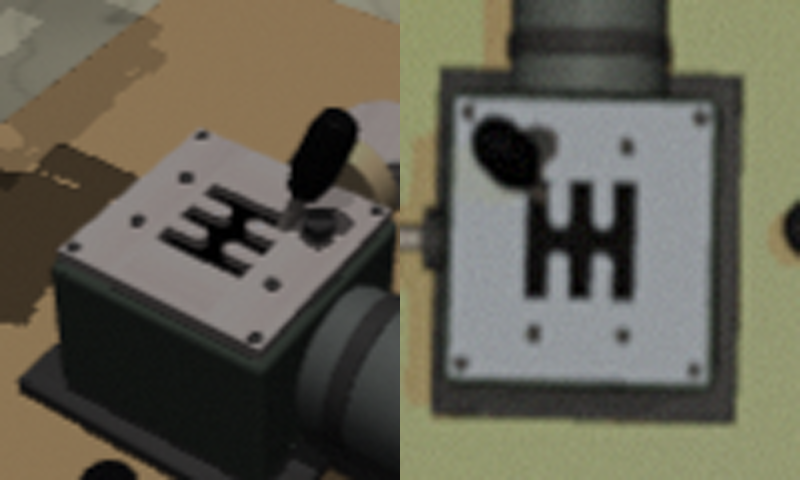

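View pics/w8.png

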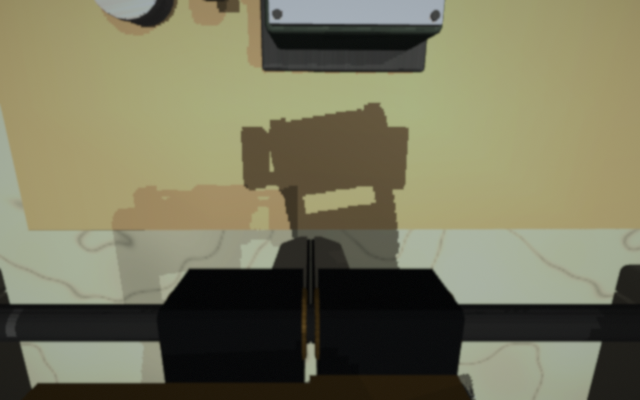

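View pics/t8z.png

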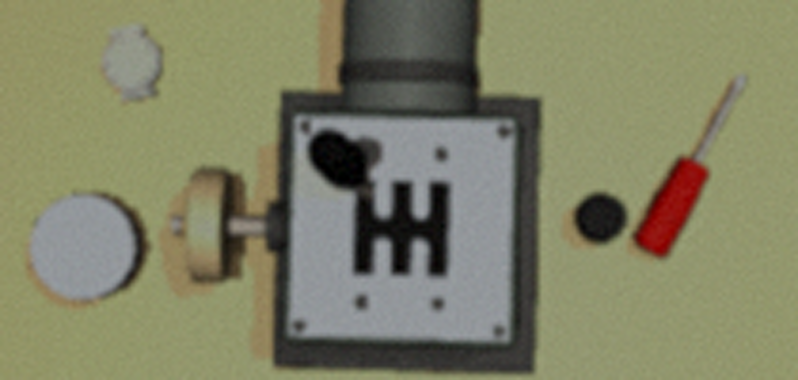

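Top view: the lever leans far-left into the pin corner, and the other slots are empty. I'll check this numerically, and check the bystanders too.

Run:
```python
from h import *
a=cv2.imread("pics/top0.png").astype(int); b=cv2.imread("pics/t8.png").astype(int)
sub=b[155:205,280:318]; m=(sub.max(2)<32).astype(np.uint8)
n,l,st,ce=cv2.connectedComponentsWithStats(m)
for i in range(1,n):
    if st[i,4]>15: print(st[i],ce[i]+[280,155])
Pt=manip.camera_params("top"); Ps=manip.camera_params("scene")
G=np.array([.5663,.074,.11])
def L(f,s,r):
    d=np.array([np.tan(f),np.tan(s),1]); return G+[0,0,-.08]+r*d/np.linalg.norm(d)
for f in (.2,.24,.274):
    print(f,[proj("top",L(f,.274,r),Pt).round(1) for r in (.136-.028,.136,.136+.024)],"scene",[((proj("scene",L(f,.274,r),Ps)-[255,150])*4).round(0) for r in (.08,.108,.136,.16)])
# bystander change
d=np.abs(a-b).max(2)
for nm,(u0,v0,u1,v1) in dict(tin=(212,190,250,228),watch=(230,148,258,176),loupeSD=(355,160,415,220)).items(): print(nm,(d[v0:v1,u0:u1]>25).sum())
s=manip.get_state(); print(s["t"],s["wrist_force"].round(1))
```

```text
[ 12  25  15  14 151] [298.8807947  186.62251656]
[24 39 14 11 73] [311.24657534 200.53424658]
0.2 [array([302. , 194.8]), array([297.9, 191.7]), array([294.1, 188.9])] scene [array([266., 221.]), array([283., 180.]), array([300., 138.]), array([315., 100.])]
0.24 [array([302.2, 193. ]), array([298.1, 189.4]), array([294.4, 186.1])] scene [array([271., 224.]), array([289., 184.]), array([308., 143.]), array([325., 107.])]
0.274 [array([302.4, 191.4]), array([298.3, 187.4]), array([294.6, 183.7])] scene [array([274., 227.]), array([294., 188.]), array([315., 148.]), array([333., 112.])]
tin 0
watch 0
loupeSD 0
9.55 [-0.8 -0.3  0.1]
```

The knob centroid at (298.9,186.6) matches the prediction for fully home, (298.3,187.4); a 0.20 rad tilt would put it at row 191.7. The bystanders show no pixel change and the robot is clear, so I'm handing in.

```bash
python3 -c "
from cell import manip
print(manip.hand_in())"
```

```text
the job is handed in; nothing more can be done
None
```

I pushed the lever fully home into the far-left corner slot (+x, +y), the one with the raised index pin beside it, and handed the job in; the hand-in gave no verdict. With the fingers closed, I pushed it left along the cross channel to the wall, then away from the robot to the end of the slot, and withdrew.

- **Forces:** sliding took about 3–4 N. The two end stops read about 12 N and 16 N at the wrist, well under the 35 N limit.
- **Lever position:** in the top view the knob centre was at (298.9, 186.6) px, against (298.3, 187.4) expected for fully home. The scene view agrees.
- **Loose things:** the top view showed no pixel change around the tin, watch case, loupe or screwdriver.
- **Robot:** it ended clear of everything, with about 0 N at the wrist, at t ≈ 9.6 s of the 59 s allowed.

No check failed. The two cameras' plate and pin measurements differed by up to about 6 mm. I put that down to calibration and hand-picked pixels, and it did not change which slot was chosen.

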